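Tap the block down onto its parallels in the vise

TASK

The aluminium block clamped in the small machine vise still stands clear of the pair of parallels beneath it, so they can slide about. Take the soft-faced mallet by its handle from its wooden rest and tap the block straight down with a mallet face until it is fully home and pins the parallels; touch the block with nothing but the mallet. Then put the mallet back on its rest as you found it, head on the round pad and handle in the fork, and let go. Mind the tall press behind the middle of the bench when the arm swings across.

Things in the scene. Friction and masses are not known exactly. Their poses are not given: they have to be found in the camera images.
- mallet: Soft-faced mallet, 196 mm, 0.38 kg. Own y runs along the wooden handle to the head, own x is the head axis (up on the rest), z sideways. Head: cylinder 94 long, 40 dia., centre at (0, 78, 20) mm, faces 47 below and above it. Handle: y -98 to 60, 18-23 thick in x, centred at x 0, z 9 at the tail to 19 at the head; at y 20, z 16, 12 wide: gripping there keeps the head clear of the gripper. Mass centre y 50.
- mallet_rest: Fixed wooden mallet rest, 230 x 84 mm, origin at its underside's centre. Own x points to the end with the round rubber pad for the mallet head (pad centre x = 78 mm, top z = 15 mm); the fork for the handle is at x = -65, y = -10 mm: floor 50 mm and prongs 78 mm high, 38 mm apart along y. On the rest the mallet's origin lies at (0, -20, 62) mm here, its y along the rest's x, its x up.
- workpiece: Aluminium block 50 x 70 x 44 mm (x, y, z) pinched between the jaws of a grey machine vise; origin at the centre of its underside, flat top 44 mm above. It slides only straight down, stiffly: a push of about 5 N moves it, 10 N shows it is home (gentle taps: hard ones twist the mallet in the grip); it stays where left. It starts 6 to 12 mm above the parallels. Jaw tops are 74 mm above the bench, the block's top 94 mm when home. Own x points across the jaws.
- parallels: Pair of ground steel parallels, loose on the vise bed under the block: two bars 7 x 130 x 20 mm (x, y, z), 36 mm apart, joined by thin keeper springs; they stick out at both ends of the block along y. Origin at the centre of the underside, on the bed 30 mm above the bench; tops 20 mm above the origin. The block is home when its underside rests on them.

How it is judged:
On the way, in this order (a step that is already met when the one before it is completed fails the run):
1. the mallet is lifted off its rest (z of mallet in the frame of mallet_rest above 0.1 m and contact force between the fingers and mallet above 1 N), for 0.2 s.
2. the block is driven home on the parallels by the mallet (z of workpiece in the frame of parallels below 0.0215 m and contact force between mallet and workpiece above 2 N), for 0.02 s.
At the end, for the whole second after the job is handed in: The block rests on the parallels (within 1.5 mm) and bears on them, the parallels still centred under it within 30 mm; the mallet is back on its rest within 25 mm along, 20 mm across and 10 mm in height, head axis upright within 11 degrees, along the rest within 15 degrees, still (z of workpiece in the frame of parallels below 0.0215 m and y of workpiece in the frame of parallels between -0.03 and 0.03 m and contact force between workpiece and parallels above 1 N and x of mallet in the frame of mallet_rest between -0.025 and 0.025 m and y of mallet in the frame of mallet_rest between -0.04 and 0 m and z of mallet in the frame of mallet_rest between 0.052 and 0.072 m and angle between mallet's own x axis and vertical below 0.2 rad and angle between the y axis of mallet and the x axis of mallet_rest, either way round below 0.26 rad and linear speed of mallet below 0.02 m/s); the robot touches nothing.
It fails at once if the gripper touches or presses the block itself (contact force between any of the fingers, the arm and workpiece above 1 N).
It also fails if it takes over 56 s, if anything falls off the work surface, if the arm or the gripper's body presses on something with over 40 N, if the wrist force passes 120 N, or if a joint passes its speed limit or range.

ROBOT

A 6-joint arm with a two-finger parallel gripper is mounted at the origin on a cart in front of the work surface, level with it; the furniture and walls round the work are solid. World frame = base frame: x ahead of the robot, y to its left, z up, the work surface at z = 0. Lengths are in m, angles in rad, forces in N, time in s.
With the tool pointing down it reaches from about 0.35 to 0.875 m from the base axis. Payload 15.5 kg.
Tool frame: the origin (TCP) lies on the centre line of the jaws, within the pads' length; the fingertips stand 17 mm ahead of it and the grasp point (between the pads) lies 2 mm behind it; z points along the fingers, y is the direction in which the jaws open and shut (so a half turn about z gives the same grasp; the last joint's range is limited). The gripper opens to 85 mm and grips with 20 to 120 N. Pads are 22 mm wide; open, the fingers measure 114 mm over their backs; the gripper's body (76 mm by 85 mm) begins 54 mm behind the grasp point. The pads swing forward as they close: fully open they stand 13 mm farther back than shut.
Start: joints at [-1.282, 0.494, 1.345, -0, 1.302, -0.096], TCP at [0.234, -0.58, 0.248] pointing down, gripper open.
Joint ranges: [-2.91, 2.91], [-0.82, 2.16], [0.22, 2.67], [-1.22, 4.37], [0.12, 2.79], [-3.08, 3.08]. Speed limits (rad/s): [1.89, 1.89, 2.57, 3.01, 3.01, 3.01].

INTERFACE

Orientations are given as a unit quaternion [w, x, y, z].
In Python, from rig import r, eoat, viewer, workorder gives the robot as it stands. Calls block until the motion is done:
- r.reach(position, orientation): joint-space move of the TCP to a pose.
- r.move_straight(position, feed=0.15, rot=None, contact_N=None): straight line of the TCP; rot=None keeps the orientation; feed is the mean speed in m/s. With contact_N (N) it stops when the force on the tool has changed by that much, and returns True; else False.
- r.goto_joints(angles): joint-space move.
- eoat.open_gripper() and eoat.grab(force=None): open the fingers fully, or close them until they stop; force is the grip in N (None keeps the last).
- r.hold(seconds).
- r.inverse_kinematics(position, orientation): joint angles nearest the present ones, or None.
- viewer.grab_frame(name): name is "scene" or "side" or "wrist"; returns the picture (384x512x3 uint8, red, green, blue); there is no depth.
- viewer.get_calibration(name): a dict with "mtx" (3x3 intrinsics, pixels), "dist" ([k1, k2, p1, p2, k3] as OpenCV has them; the pictures are not rectified), "extrinsics" (4x4, takes a point from camera to world coordinates); the wrist camera has in their place "hand_eye" (4x4, takes a point from camera to tool coordinates, whose origin is the TCP and whose axes are the flange's). Camera axes: x right, y up, looking along -z (the intrinsics and any distortion apply to the point x, -y, -z); pixel columns grow to the right and rows downward; lengths in m; the calibration is good to about 2 mm. A picture is of the moment at which its call begins: read the wrist's pose just before it. get_calibration takes no time and is no camera call.
A pose or a line that the arm cannot do raises r.IKError and nothing moves.
- workorder.sign_off(): hands the job in, once; it reports no verdict.
Readings, each from a call of its own:
- r.read_time_s(): time.
- r.read_joint_positions(): joint angles.
- r.read_joint_vel(): joint speeds.
- r.read_joint_torque(): joint torques, N m.
- r.read_eef_pos(): TCP position.
- r.read_tcp_rot(): TCP orientation.
- r.read_contact_force(): force on the tool from outside, world axes, zero at the start.
- r.read_torque(): the same for the moment, N m.
- r.read_gripper_width(): opening from 0.0 (shut) to 1.0 (fully open).
Only numpy, scipy, OpenCV 4.12 (cv2) and the standard library are available. Lean on these libraries where they do the work, as an engineer would, in place of code of your own. Each camera call takes 0.05 s, during which the arm holds its last target.

## Working session

There is one attempt and no reset: what is moved stays moved. The work goes in short steps, each a Python script; the robot and the scene stay as the last script left them, time stands still between calls to the robot, and variables do not carry over. Pictures are saved under pics/ and viewed, and the job is handed in when it is done.

```bash
ls; mkdir -p pics; python3 - <<'E'
from rig import r,viewer
import cv2
for n in ["scene","side","wrist"]:
    cv2.imwrite(f"pics/{n}0.png",viewer.grab_frame(n)[:,:,::-1])
    c=viewer.get_calibration(n); print(n,c)
print(r.read_time_s(),r.read_tcp_rot(),r.read_eef_pos())
E
```

```text
pics
scene {'mtx': array([[407.28258643,   0.        , 254.43945893],
       [  0.        , 407.28258643, 195.73526058],
       [  0.        ,   0.        ,   1.        ]]), 'dist': array([0.02523515, 0.        , 0.        , 0.        , 0.        ]), 'extrinsics': array([[ 0.68738385,  0.28945197, -0.66612386, -0.04893712],
       [-0.72624635,  0.284468  , -0.62581482, -0.60963912],
       [ 0.0083476 ,  0.91394503,  0.40575215,  0.41222025],
       [ 0.        ,  0.        ,  0.        ,  1.        ]])}
side {'mtx': array([[433.79415829,   0.        , 257.8389332 ],
       [  0.        , 433.79415829, 195.48008182],
       [  0.        ,   0.        ,   1.        ]]), 'dist': array([-0.16626531,  0.        ,  0.        ,  0.        ,  0.        ]), 'extrinsics': array([[-0.93953437,  0.18685122, -0.28698745,  0.27120948],
       [-0.34140495, -0.44549602,  0.82763274,  0.62307477],
       [ 0.02679242,  0.87556834,  0.48235075,  0.49012435],
       [ 0.        ,  0.        ,  0.        ,  1.        ]])}
wrist {'mtx': array([[308.94132974,   0.        , 259.7296666 ],
       [  0.        , 308.94132974, 189.08476812],
       [  0.        ,   0.        ,   1.        ]]), 'dist': array([0.02741101, 0.        , 0.        , 0.        , 0.        ]), 'hand_eye': array([[-1.01688581e-03,  9.44398742e-01,  3.28800823e-01,
         8.43442892e-02],
       [ 9.99999431e-01,  1.06677589e-03,  2.86599456e-05,
         1.90928099e-04],
       [-3.23690376e-04,  3.28800665e-01, -9.44399289e-01,
        -1.25908639e-01],
       [ 0.00000000e+00,  0.00000000e+00,  0.00000000e+00,
         1.00000000e+00]])}
0.15 [-4.59789954e-04  9.81643204e-01  1.90725998e-01 -4.22046088e-05] [ 0.23396049 -0.57928888  0.24783214]
```

View pics/scene0.png

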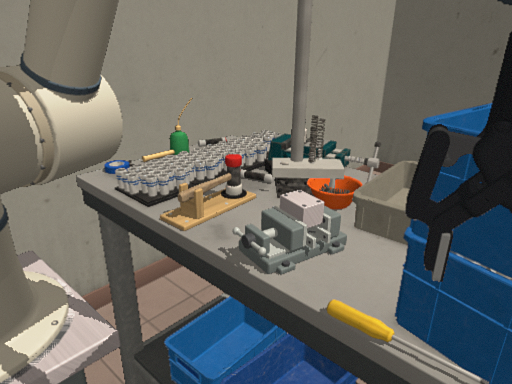

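View pics/side0.png

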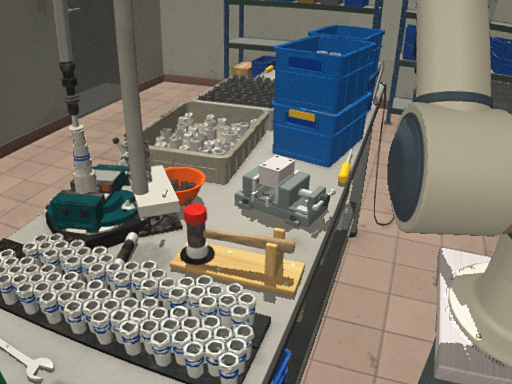

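View pics/wrist0.png

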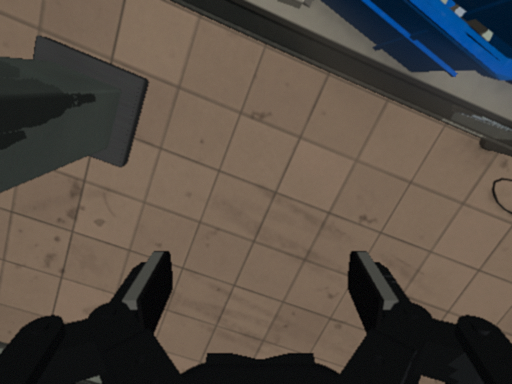

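Scene: mallet's red upper face is at (233,160), the rest at (210,205) and the pink-grey block at (302,208). Side: red face at (196,215), block at (277,172). Zooming in to pick features.

```bash
python3 - <<'E'
import cv2
a=cv2.imread("pics/scene0.png")[140:275,150:350]; b=cv2.imread("pics/side0.png")[145:300,165:345]
cv2.imwrite("pics/sc_z.png",cv2.resize(a,None,fx=4,fy=4,interpolation=cv2.INTER_CUBIC))
cv2.imwrite("pics/si_z.png",cv2.resize(b,None,fx=3.8,fy=3.8,interpolation=cv2.INTER_CUBIC))
E
```

```text
(no output)
```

View pics/sc_z.png

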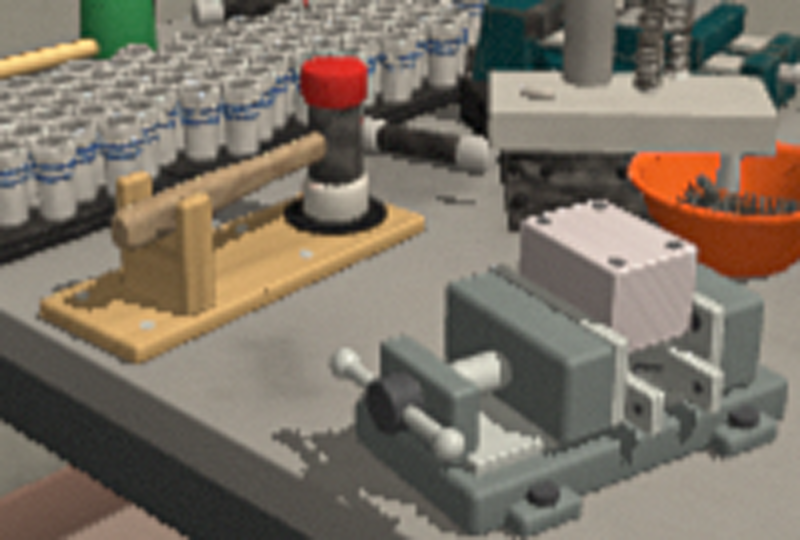

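View pics/si_z.png

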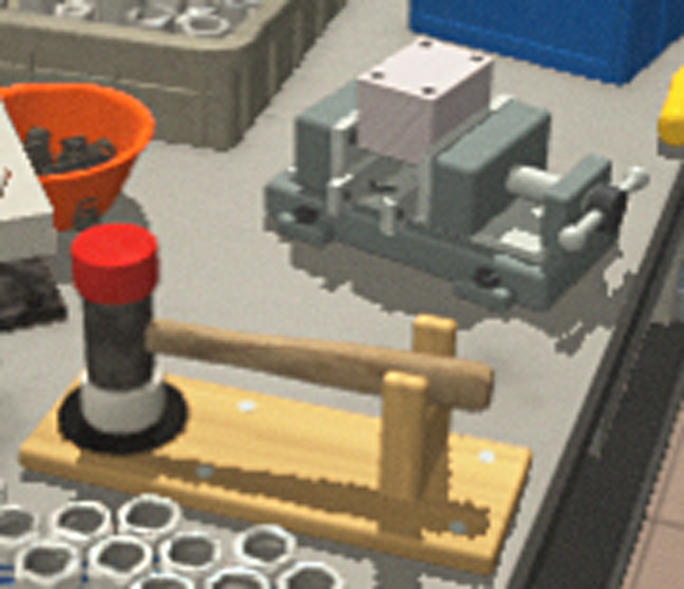

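```bash
cat > h.py <<'E'
import numpy as np, cv2
from scipy.spatial.transform import Rotation as R
from rig import r,eoat,viewer,workorder
def rays(name,px,T=None):
    c=viewer.get_calibration(name)
    u=cv2.undistortPoints(np.array(px,float).reshape(-1,1,2),c["mtx"],c["dist"]).reshape(-1,2)
    d=np.c_[u[:,0],-u[:,1],-np.ones(len(u))]
    E=c["extrinsics"] if T is None else T@c["hand_eye"]
    return E[:3,3],d@E[:3,:3].T
def plane(o,d,z): return o+d*((z-o[2])/d[:,2])[:,None]
def tri(o1,d1,o2,d2):
    out=[]
    for a,b in zip(d1,d2):
        A=np.c_[a,-b]; s=np.linalg.lstsq(A,o2-o1,rcond=None)[0]
        p,q=o1+a*s[0],o2+b*s[1]; out.append(np.r_[(p+q)/2,np.linalg.norm(p-q)])
    return np.array(out)
def tcpT():
    q=r.read_tcp_rot(); T=np.eye(4); T[:3,:3]=R.from_quat([q[1],q[2],q[3],q[0]]).as_matrix(); T[:3,3]=r.read_eef_pos(); return T
def quat(M):
    q=R.from_matrix(M).as_quat(); return [q[3],q[0],q[1],q[2]]
E
python3 - <<'E'
from h import *
np.set_printoptions(precision=4,suppress=True)
S=lambda p:np.array(p)/4+[150,140]-.4
D=lambda p:np.array(p)/3.8+[165,145]-.4
# block: scene left,top,right,near ; side left,top,right,near
sb=S([(523,225),(600,199),(696,249),(613,290)]); db=D([(360,79),(427,39),(493,58),(430,102)])
o1,d1=rays("scene",sb);o2,d2=rays("side",db)
print(plane(o1,d1,.103));print(plane(o2,d2,.103))
# guess: side left<->?, match by nearest
P,Q=plane(o1,d1,.103),plane(o2,d2,.103)
m=[int(np.argmin(np.linalg.norm(Q[:,:2]-p[:2],axis=1))) for p in P]; print(m)
print(tri(o1,d1,o2,d2[m]))
s=S([(335,69),(120,228),(138,358),(42,312),(425,222)]); d=D([(115,243),(487,388),(530,455),(490,568),(20,460)])
o1,e1=rays("scene",s);o2,e2=rays("side",d)
print("cap,tail",tri(o1,e1[:2],o2,e2[:2]))
print(plane(o1,e1[2:],0));print(plane(o2,e2[2:],0))
E
```

```text
[[ 0.4923 -0.1677  0.103 ]
 [ 0.5425 -0.1743  0.103 ]
 [ 0.5268 -0.241   0.103 ]
 [ 0.4667 -0.2397  0.103 ]]
[[ 0.5437 -0.1666  0.103 ]
 [ 0.5264 -0.235   0.103 ]
 [ 0.4829 -0.2242  0.103 ]
 [ 0.4987 -0.1538  0.103 ]]
[3, 0, 1, 2]
[[ 0.5006 -0.1613  0.0988  0.001 ]
 [ 0.5457 -0.1717  0.1009  0.0008]
 [ 0.5282 -0.2398  0.1015  0.0015]
 [ 0.4826 -0.2305  0.0973  0.0067]]
cap,tail [[0.5829 0.0527 0.1068 0.0015]
 [0.4098 0.0363 0.0635 0.0011]]
[[0.3991 0.0128 0.    ]
 [0.3948 0.0931 0.    ]
 [0.6331 0.0263 0.    ]]
[[ 0.395  -0.0046  0.    ]
 [ 0.3906  0.0807  0.    ]
 [ 0.62    0.0914  0.    ]]
```

```bash
python3 - <<'E'
from h import *
np.set_printoptions(precision=3,suppress=True)
o1,d1=rays("scene",[(297,158),(272,177),(344,182)]);o2,d2=rays("side",[(141,192),(178,208),(165,168)])
print("pillar",tri(o1,d1[:1],o2,d2[:1]))
for z in(.1,.15): print(z,plane(o1,d1,z)[1:],plane(o2,d2,z)[1:])
o1,d1=rays("scene",[(400,320),(405,235),(425,122)]);print("bin",plane(o1,d1[:1],0))
o2,d2=rays("side",[(273,152),(322,163),(363,130),(372,40),(320,70)]);print(plane(o2,d2[:3],0),plane(o2,d2[3:],.3))
T=tcpT();print(T)
for p in ([.3,-.30,.33],[.42,-.0,.33],[.38,.04,.32]):
    print(r.inverse_kinematics(p,[0,1,0,0]), r.inverse_kinematics(p,[0,.7071,.7071,0]),r.inverse_kinematics(p,[0,.7071,-.7071,0]))
E
```

```text
pillar [[ 0.741 -0.012  0.078  0.006]]
0.1 [[ 0.56  -0.088  0.1  ]
 [ 0.643 -0.211  0.1  ]] [[ 0.618  0.051  0.1  ]
 [ 0.724 -0.083  0.1  ]]
0.15 [[ 0.463 -0.171  0.15 ]
 [ 0.532 -0.275  0.15 ]] [[0.573 0.125 0.15 ]
 [0.666 0.007 0.15 ]]
bin [[ 0.45  -0.439  0.   ]]
[[ 0.611 -0.478  0.   ]
 [ 0.463 -0.46  -0.   ]
 [ 0.393 -0.782  0.   ]] [[ 0.398 -0.756  0.3  ]
 [ 0.448 -0.246  0.3  ]]
[[ 0.927  0.374 -0.     0.234]
 [ 0.374 -0.927  0.001 -0.579]
 [ 0.    -0.001 -1.     0.248]
 [ 0.     0.     0.     1.   ]]
[-0.926  0.12   1.676 -0.     1.346  0.644] [-0.926  0.12   1.676 -0.     1.346 -0.926] [-0.926  0.12   1.676 -0.     1.346  2.215]
[-0.142  0.114  1.684 -0.     1.344  1.428] [-0.142  0.114  1.684 -0.     1.344 -0.142] [-0.142  0.114  1.684 -0.     1.344  2.999]
[-0.052  0.062  1.772 -0.     1.307  1.519] [-0.052  0.062  1.772 -0.     1.307 -0.052] None
```

Vise/block centre is about (0.513,-0.20), the mallet head about (0.583,0.053). The press column is near x 0.74 and the bins are at y<-0.44. I'll swing at short radius to look down on the mallet, with the camera on the robot side, away from the press.

```bash
python3 - <<'E'
from h import *
np.set_printoptions(precision=4,suppress=True)
q=[0,0,1,0]
J=r.inverse_kinematics([.40,-.20,.33],q);print(J)
r.reach([.40,-.20,.33],q)
T=tcpT();np.save("Tb.npy",T);cv2.imwrite("pics/wb.png",viewer.grab_frame("wrist")[:,:,::-1])
r.reach([.46,.046,.30],q)
T=tcpT();np.save("Ta.npy",T);cv2.imwrite("pics/wa.png",viewer.grab_frame("wrist")[:,:,::-1])
print(T,r.read_time_s())
E
```

```text
[-0.5973  0.1567  1.6307 -0.      1.3541 -2.1681]
[[-1.      0.0005  0.0002  0.4602]
 [ 0.0005  1.     -0.0003  0.0451]
 [-0.0002 -0.0003 -1.      0.3001]
 [ 0.      0.      0.      1.    ]] 3.125
```

View pics/wa.png

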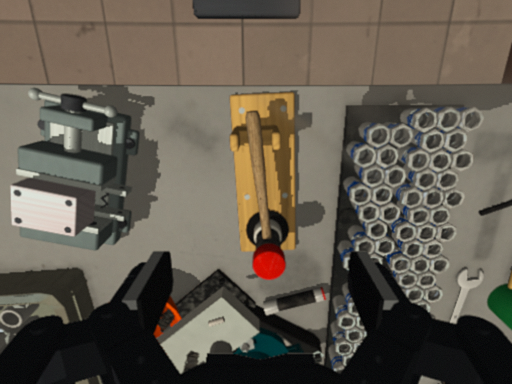

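View pics/wb.png

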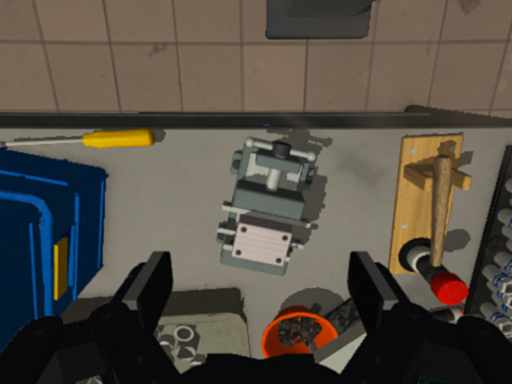

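wa: red cap at (268,262), handle running to its tail at (252,115), rest plank spanning (230-298, 92-250). wb: block top at (262,243). Next I'll measure these by masks.

```bash
python3 - <<'E'
from h import *
np.set_printoptions(precision=4,suppress=True)
a=cv2.imread("pics/wa.png");b=cv2.imread("pics/wb.png");Ta=np.load("Ta.npy");Tb=np.load("Tb.npy")
def comp(m,seed):
    n,l,s,c=cv2.connectedComponentsWithStats(m.astype(np.uint8)); k=l[seed[1],seed[0]]; return l==k,s[k],c[k]
def red(i):
    B,G,Rr=[i[:,:,k].astype(int) for k in range(3)]; return (Rr>110)&(G<60)&(B<60)
for im,T,s in((a,Ta,(268,262)),(b,Tb,(452,290))):
    m,st,c=comp(red(im),s); print("red",st,c)
    o,d=rays("wrist",[c],T); print(plane(o,d,.109),plane(o,d,.10))
# block in both
hsv=cv2.cvtColor(b,cv2.COLOR_BGR2HSV); print(b[243,262],b[243,240],hsv[243,262])
print(a[200,30],a[175,240],a[200,258])
for im,T,s in((b,Tb,(262,243)),(a,Ta,(30,200))):
    i=im.astype(int); m=(i.min(2)>135)&(i[:,:,2]-i[:,:,1]>6)
    m=cv2.morphologyEx(m.astype(np.uint8),cv2.MORPH_CLOSE,np.ones((5,5)))
    m=cv2.morphologyEx(m,cv2.MORPH_OPEN,np.ones((5,5)))
    mm,st,c=comp(m,s); ct=max(cv2.findContours(mm.astype(np.uint8),0,2)[0],key=cv2.contourArea)
    rect=cv2.boxPoints(cv2.minAreaRect(ct)); print(st,rect.tolist())
    o,d=rays("wrist",np.r_[rect,[c]],T); P=plane(o,d,.102); print(P)
    print(np.linalg.norm(P[1]-P[0]),np.linalg.norm(P[2]-P[1]))
E
python3 - <<'E'
import cv2
a=cv2.imread("pics/wa.png")
cv2.imwrite("pics/wa_z.png",cv2.resize(a[80:290,205:325],None,fx=2.8,fy=2.8,interpolation=cv2.INTER_CUBIC))
E
```

```text
red [253 251  33  29 742] [268.3827 264.5916]
[[0.58   0.0546 0.109 ]] [[0.5858 0.0548 0.1   ]]
red [435 281  33  25 624] [451.5353 292.3798]
[[0.5808 0.0526 0.109 ]] [[0.5877 0.0592 0.1   ]]
[167 175 190] [163 173 188] [ 10  31 190]
[211 219 221] [ 79 154 199] [ 77 119 148]
[ 234  226   56   38 1562] [[231.4615478515625, 255.69229125976562], [238.0, 223.0], [290.5, 233.5], [283.9615478515625, 266.1922912597656]]
[[ 0.53   -0.2383  0.102 ]
 [ 0.483  -0.2286  0.102 ]
 [ 0.4979 -0.162   0.102 ]
 [ 0.5461 -0.1692  0.102 ]
 [ 0.5131 -0.1988  0.102 ]]
0.04802235081398389 0.06822514987410037
[     0      0    512    384 194691] [[-1.1725993778939105e-14, 0.0], [511.0, 0.0], [511.0, 383.0], [0.0, 383.0]]
[[ 0.3082 -0.1878  0.102 ]
 [ 0.3087  0.2696  0.102 ]
 [ 0.7697  0.3887  0.102 ]
 [ 0.7689 -0.3123  0.102 ]
 [ 0.4901  0.0415  0.102 ]]
0.4574333003032107 0.47611481043256604
```

View pics/wa_z.png

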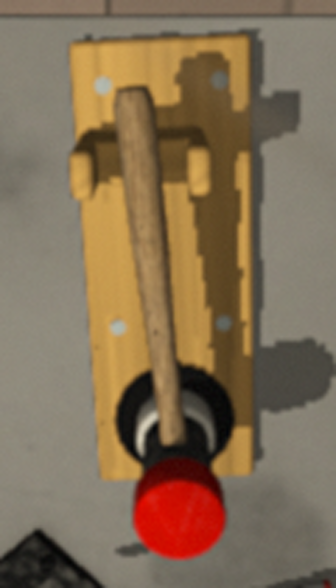

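```bash
python3 - <<'E'
from h import *
np.set_printoptions(precision=4,suppress=True)
T=np.load("Ta.npy")
f=lambda p:np.array(p)/2.8+[205,80]-.3
o,d=rays("wrist",f([(70,42),(102,478),(253,474),(250,36)]),T);P=plane(o,d,.012);print(P)
for i,j in((0,1),(3,2),(0,3),(1,2)):
    v=P[j]-P[i];print(np.linalg.norm(v),np.degrees(np.arctan2(v[1],v[0])))
print("rest centre",P.mean(0))
o,d=rays("wrist",f([(133,92),(154,270),(163,340),(172,430)]),T);H=plane(o,d,.072);print(H)
v=H[2]-H[0];print(np.degrees(np.arctan2(v[1],v[0])))
E
```

```text
[[0.3911 0.0061 0.012 ]
 [0.6178 0.0159 0.012 ]
 [0.6154 0.0979 0.012 ]
 [0.3886 0.0882 0.012 ]]
0.22693931719470606 2.466174642044973
0.22700599591159168 2.4274002995526014
0.08217810419142446 91.72663457070222
0.08202538161950684 91.67871377990231
rest centre [0.5032 0.052  0.012 ]
[[0.4077 0.0361 0.072 ]
 [0.4817 0.0444 0.072 ]
 [0.5138 0.0483 0.072 ]
 [0.5578 0.0525 0.072 ]]
6.538275319372701
```

Rest: centre (0.503,0.052), yaw 2.4°. The handle at the grip station is (0.523,0.049), consistent with the drawing. Grasping now.

```bash
cat >> h.py <<'E'
def down(deg): return quat(R.from_euler('z',deg,degrees=True).as_matrix()@np.diag([-1.,1,-1]))
G=np.array([.5234,.0489]); YAW=5.7
E
python3 - <<'E'
from h import *
q=down(YAW)
r.reach([*G,.17],q)
print(r.move_straight([*G,.060],feed=.12,contact_N=15), r.read_eef_pos(), r.read_contact_force())
eoat.grab(100)
r.hold(.2)
print(r.read_gripper_width(),r.read_contact_force(),r.read_eef_pos(),r.read_time_s())
cv2.imwrite("pics/g_side.png",viewer.grab_frame("side")[:,:,::-1])
cv2.imwrite("pics/g_wr.png",viewer.grab_frame("wrist")[:,:,::-1])
E
python3 -c "
import cv2,numpy as np
a=cv2.imread('pics/g_side.png');b=cv2.imread('pics/g_wr.png')
cv2.imwrite('pics/g.png',np.hstack([cv2.resize(a[130:330,120:340],(420,380)),cv2.resize(b,(380,380))]))"
```

```text
False [0.52379742 0.0489171  0.06075056] [-0.52769162  0.08362922 -0.4560432 ]
0.1355257335067565 [-2.1015964  -0.25179849  7.03151632] [0.52343212 0.04890628 0.06030364] 5.6917
```

View pics/g.png

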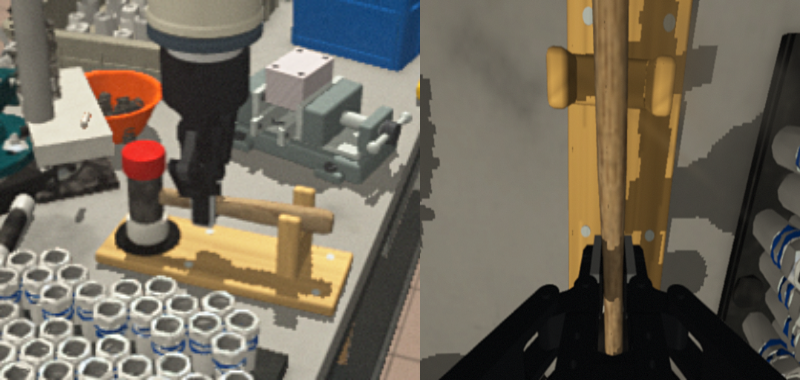

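Grip confirmed: 11.5 mm opening on the handle, head clear of the gripper. Lifting, then moving around the press at short radius.

```bash
python3 - <<'E'
from h import *
q=down(YAW)
p0=r.read_eef_pos();np.save("grip.npy",p0)
r.move_straight([p0[0],p0[1],.205],feed=.12)
r.hold(.3)
print(r.read_gripper_width(),r.read_contact_force(),r.read_torque())
r.move_straight([.41,.03,.205],feed=.2)
r.move_straight([.41,-.2048,.205],feed=.2)
r.move_straight([.4554,-.2048,.18],feed=.15)
r.hold(.2)
print(r.read_eef_pos(),r.read_contact_force(),r.read_time_s())
for n in("scene","side","wrist"):
    np.save("Tt.npy",tcpT());cv2.imwrite(f"pics/t_{n}.png",viewer.grab_frame(n)[:,:,::-1])
a=cv2.imread('pics/t_scene.png');b=cv2.imread('pics/t_side.png')
cv2.imwrite('pics/t.png',np.hstack([cv2.resize(a[100:280,210:370],(356,400)),cv2.resize(b[80:260,190:370],(400,400))]))
E
```

```text
0.14158948731017837 [ 0.77731554 -0.14041962 -3.21900404] [0.00577776 0.08361198 0.03130207]
[ 0.45499149 -0.20469089  0.18035509] [-0.09644627  0.92435559 -3.17625676] 10.1917
```

View pics/t.png

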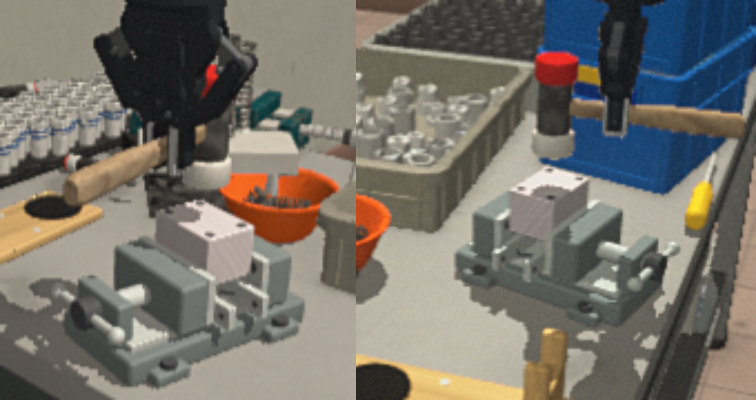

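View pics/t_wrist.png

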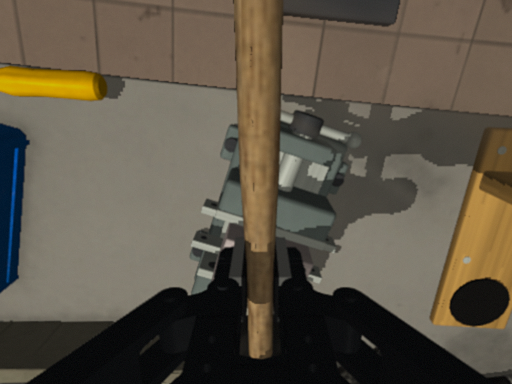

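The head hangs upright right over the block (its shadow is on the block top), with no tilt visible. Pressing down slowly with a contact stop.

```bash
python3 - <<'E'
from h import *
p=r.read_eef_pos(); f0=r.read_contact_force()
hit=r.move_straight([p[0],p[1],.158],feed=.05,contact_N=4)
print(hit,r.read_eef_pos()[2])
if not hit:
    hit=r.move_straight([p[0],p[1],.130],feed=.012,contact_N=11)
print(hit,r.read_eef_pos(),r.read_contact_force()-f0,r.read_torque(),r.read_time_s())
cv2.imwrite("pics/p_side.png",viewer.grab_frame("side")[:,:,::-1])
cv2.imwrite("pics/p_scene.png",viewer.grab_frame("scene")[:,:,::-1])
a=cv2.imread('pics/p_scene.png');b=cv2.imread('pics/p_side.png')
cv2.imwrite('pics/p.png',np.hstack([cv2.resize(a[100:280,210:370],(356,400)),cv2.resize(b[80:260,190:370],(400,400))]))
E
```

```text
False 0.15779737184264225
True [ 0.45482904 -0.20483094  0.13873671] [-1.80434096 -1.01831543  9.68363339] [-0.1152493   0.08787678 -0.0453753 ] 12.425
```

View pics/p.png

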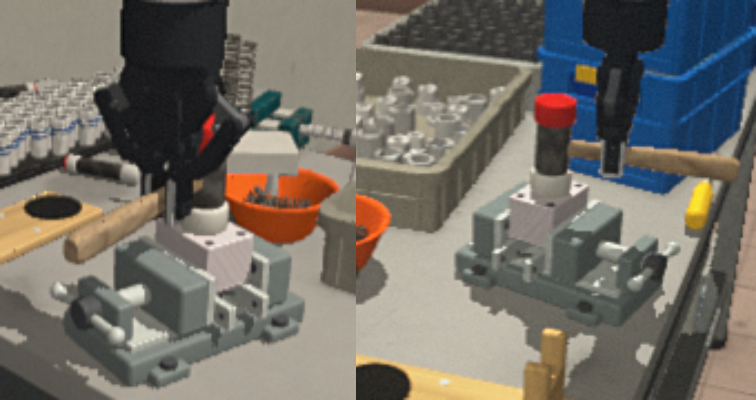

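Stopped at TCP z 0.1387, against an expected home of about 0.139. Confirming with a slightly firmer push.

```bash
python3 - <<'E'
from h import *
p=r.read_eef_pos()
print(p, r.read_contact_force())
hit=r.move_straight([p[0],p[1],p[2]-.006],feed=.012,contact_N=6)
print(hit,r.read_eef_pos(),r.read_contact_force(),r.read_torque())
r.hold(.15); print(r.read_eef_pos(),r.read_contact_force(),r.read_time_s())
p=r.read_eef_pos()
r.move_straight([p[0],p[1],.18],feed=.1)
r.hold(.15);print(r.read_contact_force(),r.read_gripper_width())
for n in("scene","side"):
    cv2.imwrite(f"pics/u_{n}.png",viewer.grab_frame(n)[:,:,::-1])
a=cv2.imread('pics/u_scene.png');b=cv2.imread('pics/u_side.png')
cv2.imwrite('pics/u.png',np.hstack([cv2.resize(a[100:280,210:370],(356,400),interpolation=2),cv2.resize(b[80:260,190:370],(400,400),interpolation=2)]))
E
```

```text
[ 0.4548929  -0.20484488  0.13884612] [-0.97211714 -1.60561521  5.36805532]
True [ 0.45465728 -0.20486435  0.13858646] [-2.86239054 -0.425168    9.25261172] [ 0.00678126 -0.020778   -0.00361237]
[ 0.45468206 -0.2048875   0.13862344] [-2.3354046  -0.48198603  8.93154496] 12.8833
[-0.57592539 -0.125159   -3.27625455] 0.13673493984921764
```

View pics/u.png

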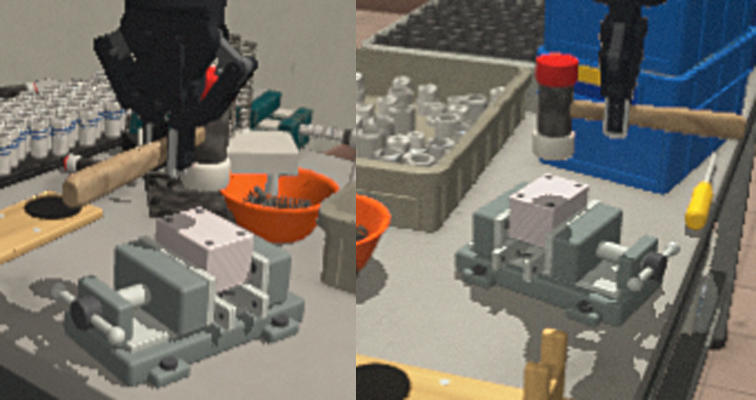

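Home is confirmed: the mallet face stopped at about z 0.0933 (nominal 0.094), and about 12 N moved it only 0.2 mm. The mallet shows no twist. Taking it back to the rest.

```bash
python3 - <<'E'
from h import *
q=down(YAW); p0=np.load("grip.npy")
r.move_straight([.41,-.2048,.205],feed=.15)
r.move_straight([.41,.03,.205],feed=.2)
r.move_straight([p0[0],p0[1],.205],feed=.15)
r.move_straight([p0[0],p0[1],.09],feed=.12)
r.hold(.1)
for n in("scene","side"):
    cv2.imwrite(f"pics/v_{n}.png",viewer.grab_frame(n)[:,:,::-1])
a=cv2.imread('pics/v_scene.png');b=cv2.imread('pics/v_side.png')
cv2.imwrite('pics/v.png',np.hstack([cv2.resize(a[110:260,150:290],(373,400),interpolation=2),cv2.resize(b[150:310,160:320],(400,400),interpolation=2)]))
print(r.read_eef_pos(),p0,r.read_contact_force(),r.read_time_s())
E
```

```text
[0.52372966 0.04890001 0.09053087] [0.52345299 0.0489044  0.06030827] [ 0.2334251  -0.53881574 -4.11372378] 17.7417
```

View pics/v.png

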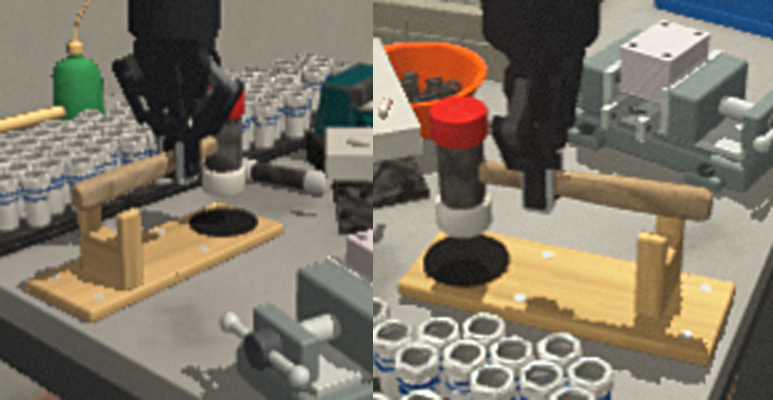

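The mallet hangs upright above the pad with the handle over the fork gap. Setting it down.

```bash
python3 - <<'E'
from h import *
p0=np.load("grip.npy")
r.move_straight([p0[0],p0[1],.066],feed=.08)
hit=r.move_straight([p0[0],p0[1],p0[2]-.002],feed=.015,contact_N=5)
print(hit,r.read_eef_pos(),r.read_contact_force())
r.hold(.2)
eoat.open_gripper(); r.hold(.2)
print(r.read_gripper_width(),r.read_contact_force())
r.move_straight([p0[0],p0[1],.17],feed=.1)
r.move_straight([.43,.046,.30],feed=.2)
r.hold(.2)
np.save("Tf.npy",tcpT())
for n in("scene","side","wrist"):
    cv2.imwrite(f"pics/f_{n}.png",viewer.grab_frame(n)[:,:,::-1])
a=cv2.imread('pics/f_scene.png');b=cv2.imread('pics/f_side.png')
cv2.imwrite('pics/f.png',np.hstack([cv2.resize(a[120:270,150:310],(400,375),interpolation=2),cv2.resize(b[145:300,165:330],(400,375),interpolation=2)]))
print(r.read_time_s())
E
```

```text
True [0.52357661 0.04897107 0.06027822] [-0.5933251   0.72839498  7.17176645]
1.0010263940394666 [-0.29118698 -0.10539267  0.62819694]
22.275
```

View pics/f.png

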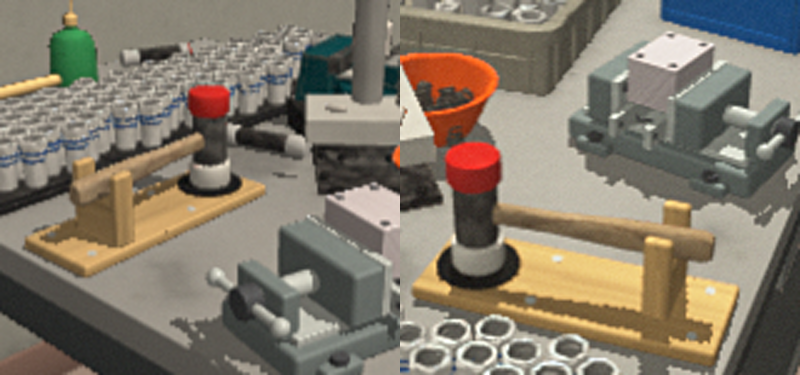

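View pics/f_wrist.png

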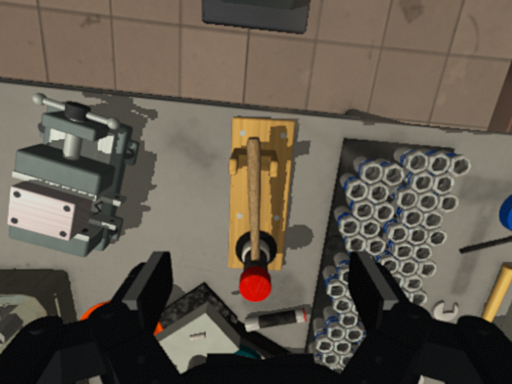

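```bash
python3 - <<'E'
from h import *
np.set_printoptions(precision=4,suppress=True)
def red(i,box):
    i=i.astype(int);m=np.zeros(i.shape[:2],bool);x0,y0,x1,y1=box
    m[y0:y1,x0:x1]=((i[:,:,2]>110)&(i[:,:,1]<60)&(i[:,:,0]<60))[y0:y1,x0:x1]
    y,x=np.nonzero(m);return x.mean(),y.mean()
for k in("scene0/side0","f_scene/f_side"):
    a,b=[cv2.imread(f"pics/{s}.png") for s in k.split("/")]
    pa,pb=red(a,(215,140,255,180)),red(b,(175,195,215,235))
    o1,d1=rays("scene",[pa]);o2,d2=rays("side",[pb]);print(k,pa,pb,tri(o1,d1,o2,d2))
# block before/after, side + wrist zoom
rows=[]
for s in("side0","f_side"): rows.append(cv2.resize(cv2.imread(f"pics/{s}.png")[150:225,230:335],None,fx=3.8,fy=5,interpolation=2))
w=cv2.resize(cv2.imread("pics/f_wrist.png")[85:265,0:150],(313,375),interpolation=2)
cv2.imwrite("pics/cmp.png",np.hstack(rows)[:, :798])
cv2.imwrite("pics/fw.png",w)
E
```

```text
scene0/side0 (np.float64(233.5095541401274), np.float64(160.0700636942675)) (np.float64(192.23880597014926), np.float64(210.84221748400853)) [[0.5864 0.054  0.0997 0.0062]]
f_scene/f_side (np.float64(233.63924050632912), np.float64(160.1139240506329)) (np.float64(192.1802575107296), np.float64(210.6587982832618)) [[0.5866 0.0537 0.0998 0.0065]]
```

View pics/cmp.png

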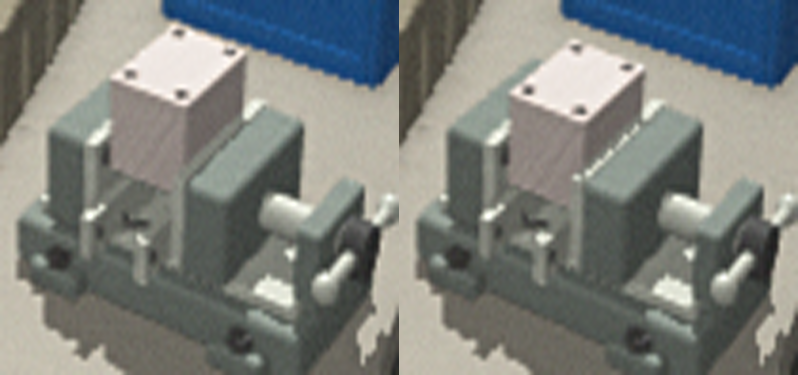

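View pics/fw.png

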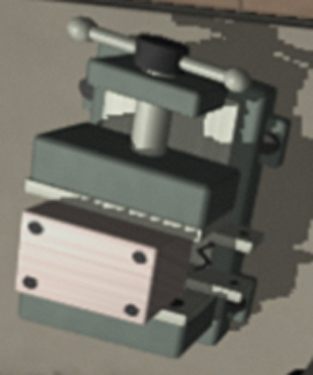

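The mallet is within 0.3 mm of its starting spot. The block is visibly about 6 mm lower, with the ends of the parallels still sticking out. Handing in.

```bash
python3 - <<'E'
from h import *
print(np.abs(r.read_joint_vel()).max(),r.read_contact_force(),r.read_time_s())
workorder.sign_off()
E
```

```text
0.004823974912130781 [-0.39430262 -0.08112613  0.32332966] 22.275
the job is handed in; nothing more can be done
```

I pressed the block home with the mallet, put the mallet back on its rest, let go, and handed the job in at 22.3 s. The sign-off gives no verdict, so the points below are my own checks.

- **How the block was driven:** I used two slow, force-limited pushes rather than taps, to avoid twisting the mallet in the grip. Only the mallet was used on the block, and the arm swung round the press at short radius.
- **Block home:** The mallet face stopped at z ≈ 0.093 m, against a nominal 0.094 m. A second push of about 12 N moved it only about 0.2 mm. In the pictures the block sits roughly 6 mm lower than at the start.
- **Mallet:** The red cap is within about 0.3 mm of where it started in the before and after views. The head stands upright on the pad, the handle lies in the fork, and the robot is clear with only a residual force reading of about 0.5 N.
- **Not measured:** I did not measure how well the parallels are centred or how hard the block bears on them. The ends of the parallels are visible beyond the block, and the firm stop shows the block reached them.
- **Disagreement:** The scene and side camera rays to the cap missed each other by about 6 mm. The miss was the same before and after, so the comparison still holds.

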